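Line up the casting flasks by size for the pour

TASK

Line up the four plaster-filled casting flasks on the rail in order of size, one upright in the middle of each round pad, the smallest next to the red stop and the largest at the far end. Set each one down gently rather than dropping it, do not tip any over, and leave the amber jar standing where it is.

Things in the scene. Friction and masses are not known exactly. Their poses are not given: they have to be found in the camera images.
- flask_1_mid (a point): centre (half-way up) of the smallest casting flask: an upright steel cylinder 34 mm in diameter and 45 mm tall, filled flush with white plaster with a dark dot in the middle of its top; loose, stands on the bench at the start, under 0.6 kg; z up
- flask_2_mid (a point): centre (half-way up) of the second smallest casting flask: an upright steel cylinder 44 mm in diameter and 55 mm tall, filled flush with white plaster with a dark dot in the middle of its top; loose, stands on the bench at the start, under 0.6 kg; z up
- flask_3_mid (a point): centre (half-way up) of the second largest casting flask: an upright steel cylinder 54 mm in diameter and 65 mm tall, filled flush with white plaster with a dark dot in the middle of its top; loose, stands on the bench at the start, under 0.6 kg; z up
- flask_4_mid (a point): centre (half-way up) of the largest casting flask: an upright steel cylinder 64 mm in diameter and 75 mm tall, filled flush with white plaster with a dark dot in the middle of its top; loose, stands on the bench at the start, under 0.6 kg; z up
- pad_a_top (a point): centre of the upper face of a fixed round terracotta-coloured pad, 74 mm in diameter, at one end of the aluminium rail (a low flat bar 470 x 92 x 15 mm on the bench). The pads a, b, c, d lie in this order in a straight row along the rail's length, 95 mm between centres; their tops are 3 mm above the rail and 18 mm above the bench; y axis along the row from d to a, z up
- pad_b_top (a point): centre of the upper face of a fixed round terracotta-coloured pad, 74 mm in diameter, next to pad_a on the aluminium rail (a low flat bar 470 x 92 x 15 mm on the bench). The pads a, b, c, d lie in this order in a straight row along the rail's length, 95 mm between centres; their tops are 3 mm above the rail and 18 mm above the bench; y axis along the row from d to a, z up
- pad_c_top (a point): centre of the upper face of a fixed round terracotta-coloured pad, 74 mm in diameter, next to pad_d on the aluminium rail (a low flat bar 470 x 92 x 15 mm on the bench). The pads a, b, c, d lie in this order in a straight row along the rail's length, 95 mm between centres; their tops are 3 mm above the rail and 18 mm above the bench; y axis along the row from d to a, z up
- pad_d_top (a point): centre of the upper face of a fixed round terracotta-coloured pad, 74 mm in diameter, at the other end of the aluminium rail (a low flat bar 470 x 92 x 15 mm on the bench). The pads a, b, c, d lie in this order in a straight row along the rail's length, 95 mm between centres; their tops are 3 mm above the rail and 18 mm above the bench; y axis along the row from d to a, z up
- red_stop: the red stop: a fixed red bar across one end of the rail, 86 x 22 x 22 mm (22 mm along the row), 75.5 mm from the nearest pad's centre to its own; it is next to pad_a or next to pad_d and marks where the order begins (the other end has a like grey stop). Origin at the centre of its underside, which lies on the rail
- flux_jar_mid (a point): centre (half-way up) of an amber glass jar with a black cap, 42 mm in diameter, 68 mm tall, loose on the bench in among the flasks; to be left where it is

How it is judged:
At the end, for the whole second after the job is handed in: Every flask stands upright (within 0.1 rad) on its own pad, its centre within 14 mm of the pad's centre horizontally, in order of size with the smallest on the pad next to the red stop, released and at rest (((horizontal distance between red_stop and pad_a_top below 0.1 m and horizontal distance between flask_1_mid and pad_a_top below 0.014 m and height (world z) of flask_1_mid between 0.0355 and 0.0455 m and angle between each of flask_1_mid, flask_2_mid, flask_3_mid, flask_4_mid's own z axis and vertical below 0.1 rad and horizontal distance between flask_2_mid and pad_b_top below 0.014 m and height (world z) of flask_2_mid between 0.0405 and 0.0505 m and horizontal distance between flask_3_mid and pad_c_top below 0.014 m and height (world z) of flask_3_mid between 0.0455 and 0.0555 m and horizontal distance between flask_4_mid and pad_d_top below 0.014 m and height (world z) of flask_4_mid between 0.0505 and 0.0605 m) or (horizontal distance between red_stop and pad_d_top below 0.1 m and horizontal distance between flask_1_mid and pad_d_top below 0.014 m and height (world z) of flask_1_mid between 0.0355 and 0.0455 m and angle between each of flask_1_mid, flask_2_mid, flask_3_mid, flask_4_mid's own z axis and vertical below 0.1 rad and horizontal distance between flask_2_mid and pad_c_top below 0.014 m and height (world z) of flask_2_mid between 0.0405 and 0.0505 m and horizontal distance between flask_3_mid and pad_b_top below 0.014 m and height (world z) of flask_3_mid between 0.0455 and 0.0555 m and horizontal distance between flask_4_mid and pad_a_top below 0.014 m and height (world z) of flask_4_mid between 0.0505 and 0.0605 m)) and linear speed of each of flask_1, flask_2, flask_3, flask_4 below 0.02 m/s and angular speed of each of flask_1, flask_2, flask_3, flask_4 below 0.2 rad/s); the robot touches nothing.
It fails at once if a flask is tipped over (more than 35 degrees) (angle between any of flask_1_mid, flask_2_mid, flask_3_mid, flask_4_mid's own z axis and vertical above 0.61 rad).
It fails at once if a flask is dropped: it falls onto the rail or bench faster than 0.7 m/s (from more than about 25 mm) ((height (world z) of flask_1_mid below 0.0525 m and linear speed of flask_1 above 0.7 m/s) or (height (world z) of flask_2_mid below 0.0575 m and linear speed of flask_2 above 0.7 m/s) or (height (world z) of flask_3_mid below 0.0625 m and linear speed of flask_3 above 0.7 m/s) or (height (world z) of flask_4_mid below 0.0675 m and linear speed of flask_4 above 0.7 m/s)).
It fails at once if the amber jar is pushed more than 15 mm or tipped (distance of flux_jar_mid from where it was at the start of the episode above 0.015 m or angle between flux_jar_mid's own z axis and vertical above 0.4 rad).
It also fails if it takes over 96 s, if anything falls off the work surface, if the arm or the gripper's body presses on something with over 40 N, if the wrist force passes 120 N, or if a joint passes its speed limit or range.

ROBOT

A 7-joint arm with a two-finger parallel gripper is mounted at the origin on the work surface. World frame = base frame: x ahead of the robot, y to its left, z up, the work surface at z = 0. Lengths are in m, angles in rad, forces in N, time in s.
With the tool pointing down it reaches from about 0.4 to 0.85 m from the base axis. Payload 10.4 kg.
Tool frame: the origin (TCP) lies at the very end of the fingers, on their centre line; the grasp point (between the pads) lies 19 mm behind it (manip.grip_point_offset is the z of the grasp point in the tool frame, in m); z points along the fingers, y is the direction in which the jaws open and shut (so a half turn about z gives the same grasp; the last joint's range is limited). The gripper opens to 85 mm and grips with 20 to 120 N. Pads are 22 mm wide; open, the fingers measure 114 mm over their backs; the gripper's body (76 mm by 85 mm) begins 54 mm behind the grasp point. The pads swing forward as they close: fully open they stand 13 mm farther back than shut.
Start: joints at [-1.149, 0.332, -0.065, 1.46, 0.022, 1.35, -0.088], TCP at [0.269, 0.564, 0.231] pointing down, gripper open.
Joint ranges: [-2.6, 2.6], [-0.5, 2.12], [-1.47, 1.34], [0.16, 2.42], [-1.27, 4.41], [0.06, 2.06], [-2.6, 2.6]. Speed limits (rad/s): [2.22, 2.22, 2.79, 2.79, 3.14, 3.14, 3.14].

INTERFACE

Orientations are given as a unit quaternion [x, y, z, w].
In Python, from workcell import manip, camera, get_calibration, hand_in gives the robot as it stands.
- The arm moves only by the shell command python3 -m pendant 'ROWS' [FORCE]. ROWS is JSON, a list of rows, each a list of 5 numbers: the shift along the tool's x, y, z in units of 40 mm (1.0 is 40 mm), then the turn about the tool's z in units of 6 degrees (1.0 is 6 degrees), then the closure, from 0 (fully open) to 1 (shut). A call has 1 to 5 rows; each row is the pose to reach, as a shift and turn from the pose commanded when the call began, along the tool's axes at that moment; what a row does not reach only later rows make up. A row lasts 1/8 s, in which the tool goes at most 62.5 mm and 10.7 degrees, less where a joint would pass 70% of its speed; a pose out of reach is approached as far as the arm can. A call with a gripper value outside its range is refused whole. The fingers move at their own pace and stop on an object; FORCE is the grip in N (left out, the last holds). Time passes only in rows, so rows that repeat a pose let the fingers close. It gives the time, the measured TCP pose, the force and the opening at its end, in the units of the state.
- manip.get_obs(): the state, without advancing time (a new reading comes with each control period).
- camera(name): name is "scene" or "top" or "wrist"; returns (picture, depth): 400x640x3 uint8, red, green, blue; 400x640 float32, m along the optical axis (not along the pixel's ray), 0 where there is no reading.
- get_calibration(name): a dict with "vfov" (degrees; the focal length in pixels is half the picture's height over the tangent of half this angle, whatever the lens; pixels are square), "cx", "cy" (the principal point, pixels), "position" and "rotation" of the camera in the world. Camera axes: x right, y down, z forward; pixel columns grow to the right and rows downward; lengths in m; the calibration is good to about 2 mm. The wrist camera is an equidistant fisheye: a pixel r from the principal point sees the ray r / f radians off the axis. A picture is of the moment at which its call begins: read the wrist's pose just before it. get_calibration takes no time and is no camera call; for the wrist camera it gives the pose at the moment of the call.
- hand_in(): hands the job in, once; it reports no verdict.
The state is a dict: "clock": time; "joint_pos": joint angles; "joint_velocities": joint speeds; "tau": joint torques, N m; "position": TCP position; "ee_rot": TCP orientation; "ft_force": force on the tool from outside, world axes, zero at the start; "torque": the same for the moment, N m; "grip_width": opening from 0.0 (shut) to 1.0 (fully open).
Only numpy, scipy, OpenCV 4.12 (cv2) and the standard library are available. Lean on these libraries where they do the work, as an engineer would, in place of code of your own. Each camera call takes 0.05 s, during which the arm holds its last target.

## Working session

There is one attempt and no reset: what is moved stays moved. The work goes in short steps, Python scripts to look and compute and a shell command to move; the robot and the scene stay as the last step left them, time stands still between calls to the robot, and variables do not carry over. Pictures are saved under pics/ and viewed, and the job is handed in when it is done.

```bash
ls; mkdir -p pics; python3 - <<'E'
from workcell import manip,camera,get_calibration
import cv2
o=manip.get_obs();print(o['clock'],o['position'],o['ee_rot'],o['grip_width'],manip.grip_point_offset)
for n in('top','scene'):
    p,d=camera(n);cv2.imwrite(f'pics/{n}0.png',p[:,:,::-1]);import numpy as np;np.savez(f'{n}0.npz',p=p,d=d);print(n,get_calibration(n))
E
```

```text
pics
0.0 [0.26875841 0.56384607 0.23048243] [ 2.20545773e-01  9.75376346e-01 -7.26879559e-04 -1.34064067e-04] 1.0027471359961115 -0.0187
top {'vfov': 43.81555531926081, 'cx': 321.4061190357486, 'cy': 194.73286325259647, 'position': array([0.43464756, 0.01191422, 1.30436609]), 'rotation': array([-0.70575385,  0.70669312, -0.03412389,  0.03649504])}
scene {'vfov': 47.41198645958177, 'cx': 321.12470354774905, 'cy': 201.9500660701917, 'position': array([0.78933489, 0.4263684 , 0.87257375]), 'rotation': array([ 0.22162346,  0.93670002, -0.26402907, -0.06135766])}
```

View pics/top0.png

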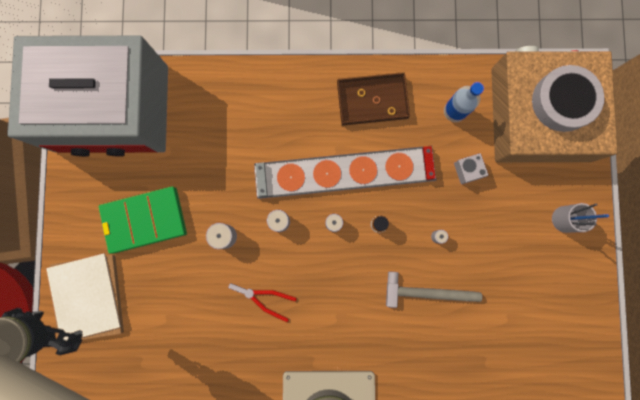

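View pics/scene0.png

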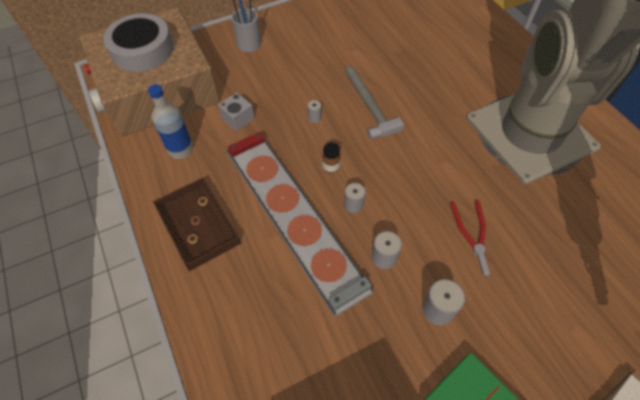

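The top view shows the red stop at (429,163). The pads are at about (399,166), (363,170), (327,174) and (291,178). Flasks 4, 3, 2 and 1 are at (220,236), (278,221), (334,223) and (441,237), and the jar is at (380,224). I'll enlarge this area to read the positions more closely.

```bash
cat > h.py <<'E'
import numpy as np, cv2
from scipy.spatial.transform import Rotation as R
from workcell import manip,camera,get_calibration
def ray(c,u,v,fish=False):
    f=200/np.tan(np.radians(c['vfov']/2)); x=u-c['cx'];y=v-c['cy']
    if fish:
        r=np.hypot(x,y);th=r/f;s=np.sin(th)/max(r,1e-9);d=np.array([x*s,y*s,np.cos(th)])
    else: d=np.array([x/f,y/f,1.])
    return np.array(c['position']),R.from_quat(c['rotation']).apply(d)
def onz(c,u,v,z,fish=False):
    p,d=ray(c,u,v,fish);return (p+d*(z-p[2])/d[2])
E
python3 - <<'E'
from h import *
p=np.load('top0.npz')['p'];c=get_calibration('top')
crop=p[140:260,200:460][:,:,::-1];cv2.imwrite('pics/crop0.png',cv2.resize(crop,None,fx=3,fy=3,interpolation=cv2.INTER_CUBIC))
s=np.load('scene0.npz')['p'];cv2.imwrite('pics/crop1.png',cv2.resize(s[80:340,210:480][:,:,::-1],None,fx=2.2,fy=2.2,interpolation=cv2.INTER_CUBIC))
E
```

```text
(no output)
```

View pics/crop0.png

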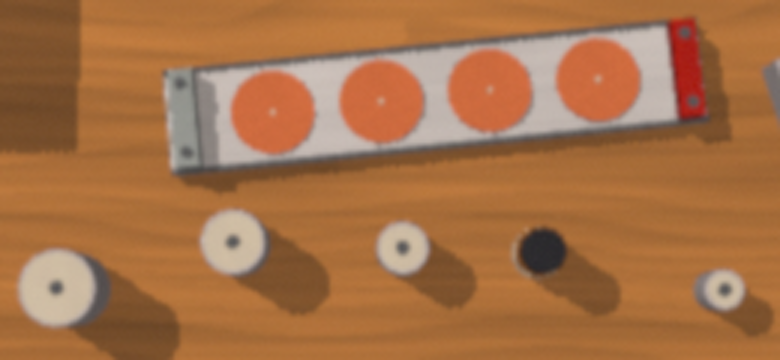

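View pics/crop1.png

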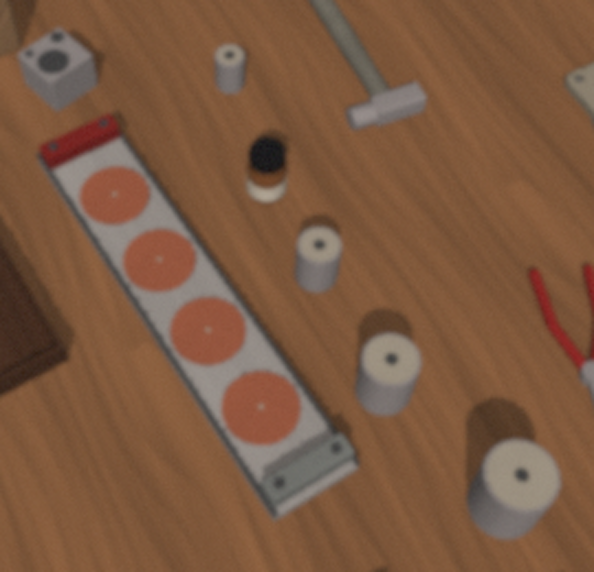

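Crop 0 shows the pad dots at (598,79), (490,90), (380,101) and (272,112). The flask dots are f1 (725,290), f2 (402,247), f3 (232,242) and f4 (56,287), with the jar at (541,251). Crop 1 gives the same objects from the second camera, so I'll compare the two.

```bash
python3 - <<'E'
from h import *
t=get_calibration('top');s=get_calibration('scene')
A=dict(p1=(598,79,.018),p2=(489.5,90,.018),p3=(380.5,101,.018),p4=(272.5,112,.018),f1=(725,290,.045),f2=(402,247.5,.055),f3=(232,242,.065),f4=(56,287.5,.075),jar=(541,251,.068))
B=dict(p1=(114,194),p2=(159,260),p3=(208,330),p4=(261,408),f1=(230,56),f2=(319,244),f3=(392,359),f4=(521,475),jar=(268,155))
G=lambda x,k,o:(x+.5)/k-.5+o
for n,(x,y,z) in A.items():
    a=onz(t,G(x,3,200),G(y,3,140),z);x,y=B[n];b=onz(s,G(x,2.2,210),G(y,2.2,80),z)
    print(n,a[:2].round(4),b[:2].round(4),((a+b)/2)[:2].round(4))
o=manip.get_obs();print(o['joint_pos'],R.from_quat(o['ee_rot']).as_matrix().round(4))
E
```

```text
p1 [ 0.6388 -0.1867] [ 0.6385 -0.1858] [ 0.6386 -0.1863]
p2 [ 0.6292 -0.0921] [ 0.6296 -0.0901] [ 0.6294 -0.0911]
p3 [0.6197 0.0028] [0.6198 0.0038] [0.6198 0.0033]
p4 [0.6102 0.0968] [0.6111 0.0991] [0.6107 0.0979]
f1 [ 0.455  -0.2862] [ 0.455 -0.283] [ 0.455  -0.2846]
f2 [ 0.4906 -0.0147] [ 0.4902 -0.0148] [ 0.4904 -0.0147]
f3 [0.4949 0.1268] [0.4945 0.1274] [0.4947 0.1271]
f4 [0.4572 0.2703] [0.4578 0.2708] [0.4575 0.2705]
jar [ 0.487  -0.1294] [ 0.4894 -0.1249] [ 0.4882 -0.1271]
[-1.14858393  0.33282078 -0.06470725  1.46082518  0.02156491  1.3498928
 -0.08846235] [[-9.027e-01  4.302e-01 -5.000e-04]
 [ 4.302e-01  9.027e-01 -1.100e-03]
 [-0.000e+00 -1.300e-03 -1.000e+00]]
```

Both cameras agree to within about 2–4 mm. I'll turn the jaws across the rail direction (5.6°) once and keep that heading throughout.

```bash
cat > d.py <<'E'
import sys
from h import *
P=dict(p1=(.6386,-.1863),p2=(.6294,-.0911),p3=(.6198,.0033),p4=(.6107,.0979),f1=(.455,-.2846),f2=(.4904,-.0147),f3=(.4947,.1271),f4=(.4575,.2705))
def go(n,z,xy=None):
    o=manip.get_obs();M=R.from_quat(o['ee_rot']).as_matrix()
    t=np.array([*(xy or P[n]),z]);d=M.T@(t-o['position'])/.04
    a=np.degrees(np.arctan2(M[1,1],M[0,1]));print(n,'units',d.round(3),'turn',round((a-5.6+180)%360-180,2)/6, 't',o['clock'],o['position'].round(4))
if __name__=='__main__': go(sys.argv[1],float(sys.argv[2]))
E
python3 d.py f4 .15
```

```text
f4 units [-7.415 -4.589  2.021] turn 9.82 t 0.1 [0.2688 0.5639 0.2306]
```

```bash
python3 -m pendant '[[-1.2,-0.75,0.3,1.7,0.1],[-2.5,-1.5,0.7,3.4,0.1],[-3.7,-2.3,1,5.1,0.1],[-4.9,-3,1.3,6.8,0.1],[-6.2,-3.8,1.7,8.5,0.1]]' 40; python3 d.py f4 .15
```

```text
clock: 0.72
position: [0.4277, 0.3194, 0.1632]
ee_rot: [0.621, 0.784, 0.0, -0.0]
ft_force: [1.4, 0.4, -0.3]
grip_width: 0.896
f4 units [-1.361  0.446  0.328] turn 1.2683333333333333 t 0.725 [0.4277 0.3194 0.1632]
```

```bash
python3 -m pendant '[[-0.7,0.2,0.2,0.7,0.1],[-1.36,0.45,0.33,1.27,0.1],[-1.36,0.45,0.33,1.27,0.1]]'; python3 d.py f4 .04
python3 - <<'E'
from h import *
c=get_calibration('wrist');p,d=camera('wrist');cv2.imwrite('pics/w1.png',p[:,:,::-1]);print(c)
E
```

```text
clock: 1.1
position: [0.4582, 0.2707, 0.15]
ee_rot: [0.671, 0.742, -0.0, 0.0]
ft_force: [0.5, 0.3, 0.6]
grip_width: 0.899
f4 units [-2.00e-03 -1.80e-02  2.75e+00] turn 0.024999999999999998 t 1.1 [0.4582 0.2707 0.15  ]
{'vfov': 65.70646984690485, 'cx': 320.0977941448801, 'cy': 203.38821306969317, 'position': array([0.44856512, 0.3567377 , 0.2921994 ]), 'rotation': array([0.98468179, 0.0492583 , 0.00820534, 0.16705705])}
```

View pics/w1.png

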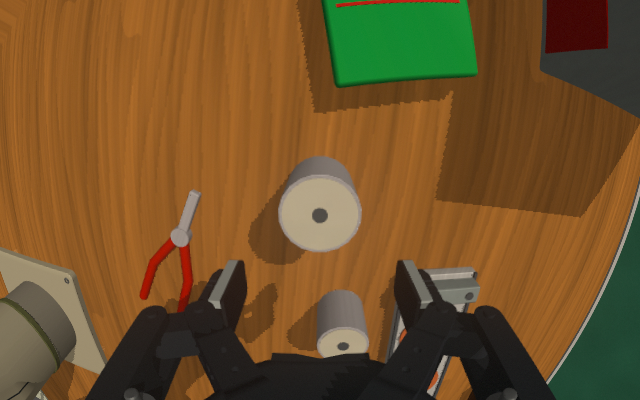

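The wrist view shows flask 4's dot at (320,215), centred between the fingers at x≈225 and 415. I'll check that position through the calibration.

```bash
python3 -c "
from h import *
c=get_calibration('wrist');print(onz(c,320,215,.075,True),onz(c,343,346,.065,True))"
```

```text
[0.45614377 0.27359374 0.075     ] [0.49448807 0.12918308 0.065     ]
```

```bash
python3 -m pendant '[[0.02,-0.03,1.2,0,0.1],[0.02,-0.03,2.3,0,0.1],[0.02,-0.03,3.0,0,0.1],[0.02,-0.03,3.25,0,0.1]]' && python3 -m pendant '[[0,0,0,0,0.4],[0,0,0,0,0.4],[0,0,0,0,0.4]]' 40;  python3 d.py p4 .04
```

```text
clock: 1.65
position: [0.4546, 0.2739, 0.0189]
ee_rot: [0.669, 0.744, -0.001, -0.001]
ft_force: [0.2, -0.2, 0.7]
grip_width: 0.899
clock: 2.02
position: [0.4561, 0.2731, 0.0209]
ee_rot: [0.67, 0.743, 0.0, -0.0]
ft_force: [0.2, 0.0, -4.3]
grip_width: 0.739
p4 units [-4.755  3.394 -0.478] turn 0.051666666666666666 t 2.025 [0.4561 0.2731 0.0209]
```

```bash
python3 -m pendant '[[0,0,-0.5,0,0.4],[0,0,-1.3,0,0.4],[0,0,-2,0,0.4],[0,0,-2,0,0.4]]';  python3 d.py p4 .1;python3 - <<'E'
from h import *
c=get_calibration('wrist');p,d=camera('wrist');cv2.imwrite('pics/w2.png',p[:,:,::-1]);print(c)
E
```

```text
clock: 2.52
position: [0.4572, 0.2737, 0.1025]
ee_rot: [0.67, 0.743, 0.002, 0.0]
ft_force: [0.1, 0.3, -4.4]
grip_width: 0.742
p4 units [-4.766  3.366  0.061] turn 0.04833333333333333 t 2.525 [0.4572 0.2737 0.1025]
{'vfov': 65.70646984690485, 'cx': 320.0977941448801, 'cy': 203.38821306969317, 'position': array([0.44680712, 0.35917874, 0.2449169 ]), 'rotation': array([0.98490349, 0.05019153, 0.01018929, 0.16535448])}
```

View pics/w2.png

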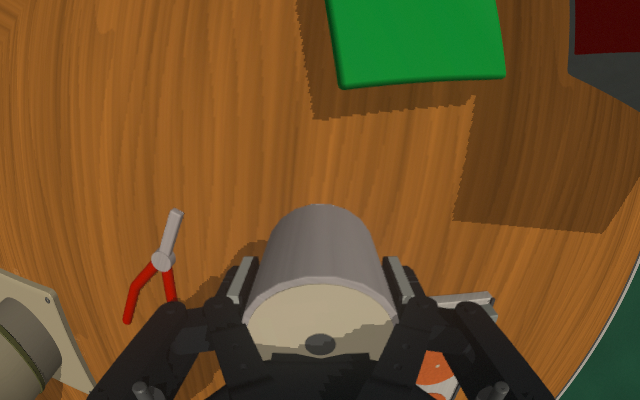

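Flask 4 is held upright. Its dot is at (320,344).

```bash
python3 -c "
from h import *
c=get_calibration('wrist');o=manip.get_obs();print(o['position'],onz(c,320,344,o['position'][2]+.0545,True))"
```

```text
[0.45624118 0.27312818 0.10075907] [0.45528788 0.27096775 0.15525907]
```

```bash
python3 -m pendant '[[-0.7,0.5,0,0,0.4],[-1.7,1.2,0,0,0.4],[-2.7,1.9,0,0,0.4],[-3.7,2.6,0,0,0.4],[-4.5,3.15,0,0,0.4]]'; python3 -m pendant '[[-0.2,0.15,0,0,0.4],[-0.25,0.2,0,0,0.4],[-0.25,0.2,0,0,0.4]]'; python3 - <<'E'
from d import *
go('p4',.039,(.6115,.0992))
c=get_calibration('wrist');p,d=camera('wrist');cv2.imwrite('pics/w3.png',p[:,:,::-1])
t=camera('top')[0];cv2.imwrite('pics/t3.png',cv2.resize(t[110:310,190:470][:,:,::-1],None,fx=2.5,fy=2.5))
E
```

```text
clock: 3.2
position: [0.6, 0.1045, 0.0984]
ee_rot: [0.67, 0.742, -0.001, -0.0]
ft_force: [0.6, -0.2, -3.2]
grip_width: 0.742
clock: 3.58
position: [0.608, 0.0988, 0.0995]
ee_rot: [0.669, 0.743, -0.0, -0.001]
ft_force: [0.0, 1.3, -4.5]
grip_width: 0.74
p4 units [-1.000e-03  9.000e-02  1.513e+00] turn 0.06333333333333334 t 3.575 [0.608  0.0988 0.0995]
```

View pics/w3.png

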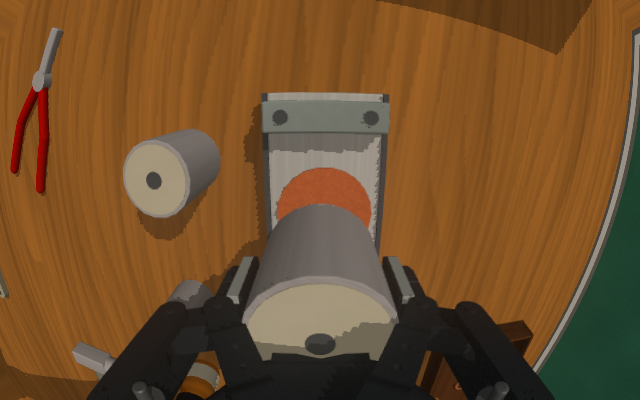

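The flask hangs over the end pad, which shows around it, centre column about 323. I'll lower it.

```bash
python3 -m pendant '[[0,0.09,0.5,0,0.4],[0,0.09,1.0,0,0.4],[0,0.09,1.35,0,0.4],[0,0.09,1.45,0,0.4],[0,0.09,1.45,0,0.4]]'; python3 d.py p4 .039
```

```text
clock: 4.3
position: [0.6124, 0.0978, 0.0421]
ee_rot: [0.67, 0.742, -0.0, -0.0]
ft_force: [-0.1, -0.7, -3.3]
grip_width: 0.74
p4 units [ 0.006 -0.042  0.078] turn 0.04833333333333333 t 4.3 [0.6124 0.0978 0.0421]
```

```bash
python3 -m pendant '[[0,-0.03,0.04,0,0.4],[0,-0.03,0.08,0,0.4],[0,-0.03,0.08,0,0.4]]'; python3 d.py p4 .039
```

```text
clock: 4.68
position: [0.6112, 0.0978, 0.0392]
ee_rot: [0.67, 0.743, 0.0, -0.0]
ft_force: [-0.7, -0.5, -4.2]
grip_width: 0.742
p4 units [ 0.003 -0.013  0.005] turn 0.04833333333333333 t 4.675 [0.6112 0.0978 0.0392]
```

```bash
python3 -m pendant '[[0,0,0.04,0,0.4],[0,0,0.05,0,0.4],[0,0,0.05,0,0.4]]'; python3 d.py p4 .039
```

```text
clock: 5.05
position: [0.6115, 0.0978, 0.0385]
ee_rot: [0.67, 0.742, 0.0, -0.0]
ft_force: [-4.6, -0.8, 9.7]
grip_width: 0.743
p4 units [ 0.004 -0.019 -0.013] turn 0.04833333333333333 t 5.05 [0.6115 0.0978 0.0385]
```

It touched down at TCP 0.0385. I'll open the jaws and rise.

```bash
python3 -m pendant '[[0,0,-0.02,0,0.2],[0,0,-0.02,0,0.1],[0,0,-0.02,0,0.1],[0,0,-0.02,0,0.1]]'; python3 -m pendant '[[0,0,-0.6,0,0.1],[0,0,-1.6,0,0.1],[0,0,-2.5,0,0.1],[0,0,-2.8,0,0.1]]'; python3 d.py f3 .13
python3 - <<'E'
from h import *
t=camera('top')[0];cv2.imwrite('pics/t4.png',cv2.resize(t[110:310,190:470][:,:,::-1],None,fx=2.5,fy=2.5))
p=camera('wrist')[0];cv2.imwrite('pics/w4.png',p[:,:,::-1])
E
```

```text
clock: 5.55
position: [0.6112, 0.0978, 0.0378]
ee_rot: [0.67, 0.743, 0.0, -0.0]
ft_force: [-0.3, -1.0, 0.2]
grip_width: 0.899
clock: 6.05
position: [0.6123, 0.0979, 0.1522]
ee_rot: [0.67, 0.742, 0.002, 0.001]
ft_force: [0.9, 0.0, 0.5]
grip_width: 0.9
f3 units [ 1.027 -2.851  0.547] turn 0.04833333333333333 t 6.05 [0.6123 0.0979 0.1522]
```

View pics/w4.png

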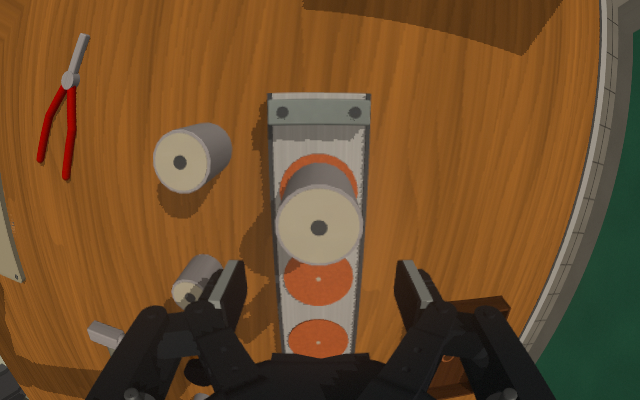

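Flask 4 stands on the end pad with its dot at (319,228). The next pads' dots are at (318,280) and (318,335), and flask 3's is at (180,162).

```bash
python3 -c "
from h import *
c=get_calibration('wrist')
for u,v,z in((319,228,.093),(318,280,.018),(318,335,.018),(180,162,.065)):print(onz(c,u,v,z,True))"
```

```text
[0.61015438 0.09618401 0.093     ]
[0.6183769  0.00341488 0.018     ]
[ 0.62630296 -0.07645129  0.018     ]
[0.49471775 0.1283751  0.065     ]
```

Flask 4 is within about 2 mm of its pad centre. Flask 3 is next.

```bash
python3 -m pendant '[[0.4,-1,0.1,0,0.18],[0.8,-2.2,0.3,0,0.18],[1.03,-2.85,0.55,0,0.18],[1.03,-2.85,0.55,0,0.18]]'; python3 d.py f3 .017
```

```text
clock: 6.65
position: [0.4908, 0.1276, 0.1258]
ee_rot: [0.669, 0.743, -0.001, -0.001]
ft_force: [-0.1, 0.4, 0.3]
grip_width: 0.822
f3 units [-0.021  0.106  2.72 ] turn 0.06999999999999999 t 6.65 [0.4908 0.1276 0.1258]
```

```bash
python3 -m pendant '[[0,0.02,0,0,0.18],[0,0.02,0.8,0,0.18],[0,0.02,1.4,0,0.18]]'; python3 d.py f3 .017
```

```text
clock: 7.02
position: [0.4952, 0.1266, 0.0707]
ee_rot: [0.67, 0.742, -0.0, 0.0]
ft_force: [-0.8, -0.7, 0.4]
grip_width: 0.822
f3 units [ 0.014 -0.012  1.343] turn 0.04 t 7.025 [0.4952 0.1266 0.0707]
```

```bash
python3 -m pendant '[[0.03,-0.01,0.8,0,0.18],[0.03,-0.01,1.25,0,0.18],[0.03,-0.01,1.25,0,0.18]]';python3 -m pendant '[[0,0,0,0,0.5],[0,0,0,0,0.5],[0,0,0,0,0.5]]' 40; python3 -m pendant '[[0,0,-0.5,0,0.5],[0,0,-1.3,0,0.5],[0,0,-2,0,0.5],[0,0,-2,0,0.5]]';  python3 d.py p3 .1;python3 - <<'E'
from h import *
c=get_calibration('wrist');p,d=camera('wrist');cv2.imwrite('pics/w5.png',p[:,:,::-1])
E
```

```text
clock: 7.4
position: [0.4937, 0.1274, 0.0205]
ee_rot: [0.67, 0.742, -0.001, -0.0]
ft_force: [-0.2, -0.3, 0.2]
grip_width: 0.818
clock: 7.78
position: [0.4947, 0.1284, 0.0227]
ee_rot: [0.67, 0.742, 0.001, 0.0]
ft_force: [0.7, -1.8, 2.9]
grip_width: 0.625
clock: 8.28
position: [0.4949, 0.1289, 0.1036]
ee_rot: [0.67, 0.743, 0.002, 0.001]
ft_force: [0.3, -0.4, -3.7]
grip_width: 0.623
p3 units [-3.444  2.783  0.095] turn 0.049999999999999996 t 8.275 [0.4949 0.1289 0.1036]
```

View pics/w5.png

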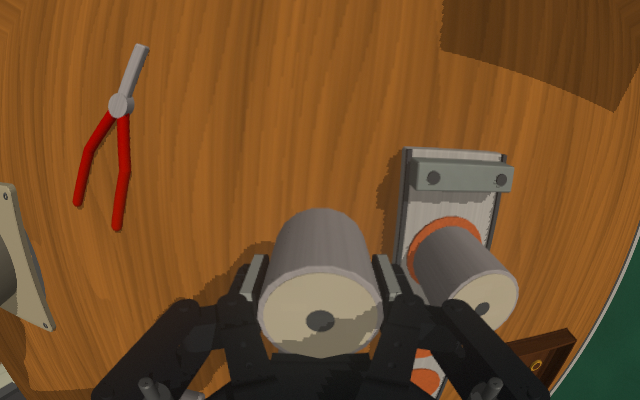

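Flask 3 is held with its dot at (320,321). To keep clear of flask 4 I'll go along the rail first, then across.

```bash
python3 -c "
from h import *
c=get_calibration('wrist');o=manip.get_obs();print(o['position'],onz(c,320,321,o['position'][2]+.0435,True))"
python3 -m pendant '[[-0.8,0,0,0,0.5],[-1.8,0,0,0,0.5],[-2.8,0.3,0,0,0.5],[-3.44,1,0,0,0.5],[-3.44,1.9,0,0,0.5]]';python3 d.py p3 .1
```

```text
[0.49397006 0.12857615 0.10212347] [0.49275471 0.12914632 0.14562347]
clock: 8.95
position: [0.5833, -0.0038, 0.1003]
ee_rot: [0.671, 0.741, -0.001, -0.0]
ft_force: [-0.4, 0.9, -2.7]
grip_width: 0.624
p3 units [0.088 0.926 0.006] turn 0.01 t 8.95 [ 0.5833 -0.0038  0.1003]
```

```bash
python3 -m pendant '[[0.05,0.5,0,0,0.5],[0.05,0.85,0,0,0.5],[0.05,0.85,0.5,0,0.5],[0.05,0.85,1.0,0,0.5],[0.05,0.85,1.0,0,0.5]]';python3 d.py p3 .0405
```

```text
clock: 9.57
position: [0.6146, 0.0046, 0.0586]
ee_rot: [0.67, 0.742, -0.002, -0.002]
ft_force: [0.2, -0.1, -2.2]
grip_width: 0.623
p3 units [-0.045  0.129  0.453] turn 0.04833333333333333 t 9.575 [0.6146 0.0046 0.0586]
```

```bash
python3 -m pendant '[[-0.04,0.15,0.2,0,0.5],[-0.04,0.15,0.35,0,0.5],[-0.04,0.15,0.35,0,0.5],[-0.04,0.15,0.35,0,0.5]]';python3 d.py p3 .0405
```

```text
clock: 10.07
position: [0.6235, 0.0037, 0.0481]
ee_rot: [0.67, 0.743, 0.0, 0.0]
ft_force: [0.2, 0.4, -3.7]
grip_width: 0.621
p3 units [-0.001 -0.092  0.191] turn 0.04833333333333333 t 10.075 [0.6235 0.0037 0.0481]
```

```bash
python3 -m pendant '[[0,-0.07,0.08,0,0.5],[0,-0.07,0.16,0,0.5],[0,-0.07,0.19,0,0.5],[0,-0.07,0.19,0,0.5]]';python3 d.py p3 .0405
```

```text
clock: 10.58
position: [0.6204, 0.0035, 0.0408]
ee_rot: [0.67, 0.743, 0.0, -0.0]
ft_force: [-3.7, -0.0, 4.9]
grip_width: 0.618
p3 units [-0.004 -0.016  0.007] turn 0.04833333333333333 t 10.575 [0.6204 0.0035 0.0408]
```

Touchdown again, so I'll release and rise.

```bash
python3 -m pendant '[[0,0,0,0,0.3],[0,0,0,0,0.18],[0,0,0,0,0.18],[0,0,0,0,0.18]]'; python3 -m pendant '[[0,0,-0.6,0,0.18],[0,0,-1.6,0,0.18],[0,0,-2.5,0,0.18],[0,0,-2.8,0,0.18]]'; python3 d.py f2 .13
python3 - <<'E'
from h import *
p=camera('wrist')[0];cv2.imwrite('pics/w6.png',p[:,:,::-1])
E
```

```text
clock: 11.08
position: [0.6206, 0.0035, 0.0402]
ee_rot: [0.67, 0.743, 0.0, 0.0]
ft_force: [-0.1, 0.2, 0.7]
grip_width: 0.819
clock: 11.58
position: [0.6216, 0.0034, 0.1546]
ee_rot: [0.67, 0.742, 0.001, 0.001]
ft_force: [0.1, 0.4, -0.9]
grip_width: 0.819
f2 units [-0.114 -3.311  0.603] turn 0.04833333333333333 t 11.575 [0.6216 0.0034 0.1546]
```

View pics/w6.png

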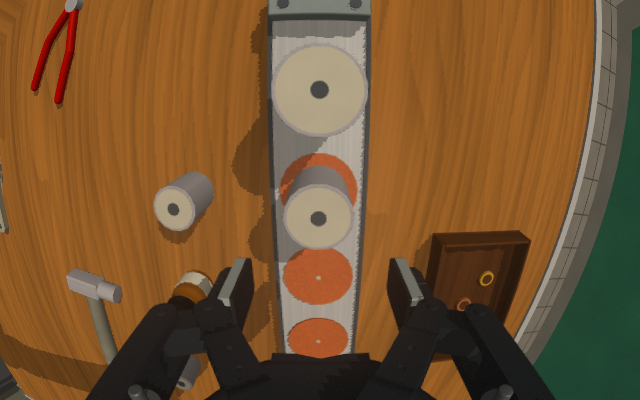

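The dots are: f4 (319,89), f3 (318,218), next pads (318,277) and (318,341), and f2 (173,209).

```bash
python3 -c "
from h import *
c=get_calibration('wrist')
for u,v,z in((319,89,.093),(318,218,.083),(318,277,.018),(318,341,.018),(173,209,.055)):print(onz(c,u,v,z,True))"
python3 -m pendant '[[-0.05,-1,0.1,0,0.3],[-0.1,-2.3,0.3,0,0.3],[-0.11,-3.15,0.6,0,0.3],[-0.11,-3.3,0.6,0,0.3],[-0.11,-3.3,0.8,0,0.3]]';python3 d.py f2 .017
```

```text
[0.61052555 0.09622348 0.093     ]
[0.61922191 0.00353988 0.083     ]
[ 0.62837558 -0.08995101  0.018     ]
[ 0.63782811 -0.1853096   0.018     ]
[ 0.48938794 -0.01324814  0.055     ]
clock: 12.25
position: [0.4903, -0.0142, 0.1202]
ee_rot: [0.67, 0.743, 0.001, 0.0]
ft_force: [0.2, 0.3, 0.3]
grip_width: 0.7
f2 units [-1.30e-02 -1.00e-03  2.58e+00] turn 0.051666666666666666 t 12.25 [ 0.4903 -0.0142  0.1202]
```

```bash
python3 -m pendant '[[0,0,0.8,0,0.3],[0,0,1.6,0,0.3],[0,0,2.3,0,0.3],[0,0,2.6,0,0.3],[0,0,2.6,0,0.3]]'; python3 -m pendant '[[0,0,0,0,0.65],[0,0,0,0,0.65],[0,0,0,0,0.65]]' 40; python3 -m pendant '[[0,0,-0.5,0,0.65],[0,0,-1.3,0,0.65],[0,0,-2,0,0.65],[0,0,-2,0,0.65]]';  python3 d.py p2 .1;python3 - <<'E'
from h import *
c=get_calibration('wrist');p,d=camera('wrist');cv2.imwrite('pics/w7.png',p[:,:,::-1])
E
```

```text
clock: 12.88
position: [0.4898, -0.0146, 0.0156]
ee_rot: [0.67, 0.743, -0.001, -0.0]
ft_force: [1.0, 0.0, 1.0]
grip_width: 0.703
clock: 13.25
position: [0.4907, -0.0144, 0.0172]
ee_rot: [0.67, 0.743, 0.001, 0.001]
ft_force: [1.1, -0.2, 6.1]
grip_width: 0.507
clock: 13.75
position: [0.4908, -0.0143, 0.098]
ee_rot: [0.67, 0.743, 0.002, 0.001]
ft_force: [-0.1, 0.5, -2.5]
grip_width: 0.508
p2 units [-2.266  3.249 -0.04 ] turn 0.04833333333333333 t 13.75 [ 0.4908 -0.0143  0.098 ]
```

View pics/w7.png

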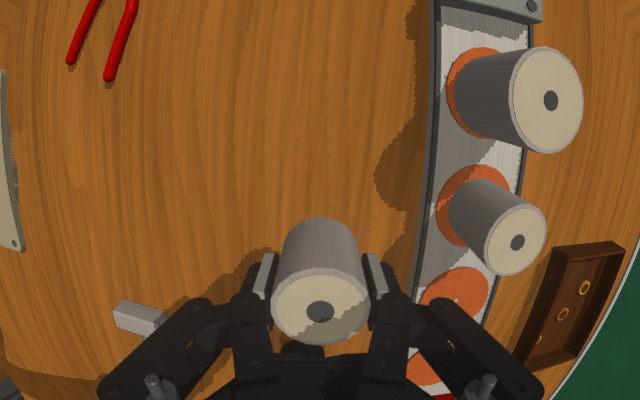

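Flask 2 is held with its dot at (320,311), and both placed flasks are upright.

```bash
python3 -c "
from h import *
c=get_calibration('wrist');o=manip.get_obs();print(o['position'],onz(c,320,311,o['position'][2]+.0385,True))"
python3 -m pendant '[[-0.5,0.7,0,0,0.65],[-1.1,1.6,0,0,0.65],[-1.7,2.4,0,0,0.65],[-2.2,3.1,0,0,0.65],[-2.26,3.25,0,0,0.65]]';python3 -m pendant '[[0,0,0,0,0.65],[0,0,0,0,0.65]]';python3 d.py p2 .038
```

```text
[ 0.48992356 -0.01422365  0.09661434] [ 0.48853714 -0.01227784  0.13511434]
clock: 14.42
position: [0.6284, -0.0927, 0.0941]
ee_rot: [0.67, 0.742, -0.001, -0.001]
ft_force: [-0.7, 0.1, -1.9]
grip_width: 0.503
clock: 14.68
position: [0.6274, -0.0902, 0.0957]
ee_rot: [0.67, 0.743, -0.0, -0.001]
ft_force: [-0.3, 0.1, -2.4]
grip_width: 0.507
p2 units [-0.028  0.05   1.441] turn 0.055 t 14.675 [ 0.6274 -0.0902  0.0957]
```

```bash
python3 -m pendant '[[-0.05,0.04,0.4,0,0.65],[-0.05,0.04,0.9,0,0.65],[-0.05,0.04,1.25,0,0.65],[-0.05,0.04,1.4,0,0.65],[-0.05,0.04,1.4,0,0.65]]';python3 -m pendant '[[0,0,0,0,0.65]]';python3 d.py p2 .036
```

```text
clock: 15.3
position: [0.6299, -0.0929, 0.0398]
ee_rot: [0.67, 0.742, -0.0, -0.0]
ft_force: [0.6, 0.3, -1.3]
grip_width: 0.505
clock: 15.42
position: [0.6305, -0.093, 0.0408]
ee_rot: [0.67, 0.743, 0.0, 0.0]
ft_force: [0.8, -1.0, -1.0]
grip_width: 0.507
p2 units [ 0.049 -0.023  0.121] turn 0.04833333333333333 t 15.425 [ 0.6305 -0.093   0.0408]
```

```bash
python3 -m pendant '[[0.01,-0.02,0.05,0,0.65],[0.01,-0.02,0.1,0,0.65],[0.01,-0.02,0.12,0,0.65],[0.01,-0.02,0.12,0,0.65]]';python3 d.py p2 .036
```

```text
clock: 15.92
position: [0.6293, -0.0926, 0.0354]
ee_rot: [0.67, 0.743, 0.0, 0.0]
ft_force: [-1.2, -0.3, -2.2]
grip_width: 0.508
p2 units [ 0.037  0.007 -0.014] turn 0.049999999999999996 t 15.925 [ 0.6293 -0.0926  0.0354]
```

```bash
python3 -m pendant '[[0,0,0.04,0,0.65],[0,0,0.05,0,0.65],[0,0,0.05,0,0.65]]';python3 d.py p2 .036
```

```text
clock: 16.3
position: [0.6294, -0.0926, 0.0353]
ee_rot: [0.67, 0.742, 0.0, -0.0]
ft_force: [-8.8, 1.6, 16.6]
grip_width: 0.508
p2 units [ 0.036  0.004 -0.018] turn 0.04833333333333333 t 16.3 [ 0.6294 -0.0926  0.0353]
```

Flask 2 is in contact. I'll release and go to flask 1.

```bash
python3 -m pendant '[[0,0,-0.03,0,0.5],[0,0,-0.03,0,0.3],[0,0,-0.03,0,0.3],[0,0,-0.03,0,0.3]]'; python3 -m pendant '[[0,0,-0.6,0,0.3],[0,0,-1.6,0,0.3],[0,0,-2.5,0,0.3],[0,0,-2.8,0,0.3],[0,0,-2.8,0,0.3]]'; python3 d.py f1 .13
python3 - <<'E'
from h import *
p=camera('wrist')[0];cv2.imwrite('pics/w8.png',p[:,:,::-1])
E
```

```text
clock: 16.8
position: [0.6293, -0.0926, 0.0345]
ee_rot: [0.67, 0.743, -0.0, -0.0]
ft_force: [-0.5, 1.0, 0.5]
grip_width: 0.7
clock: 17.42
position: [0.6294, -0.0925, 0.1467]
ee_rot: [0.67, 0.743, 0.0, 0.0]
ft_force: [0.1, 0.7, -0.3]
grip_width: 0.699
f1 units [-4.329 -4.832  0.414] turn 0.049999999999999996 t 17.425 [ 0.6294 -0.0925  0.1467]
```

View pics/w8.png

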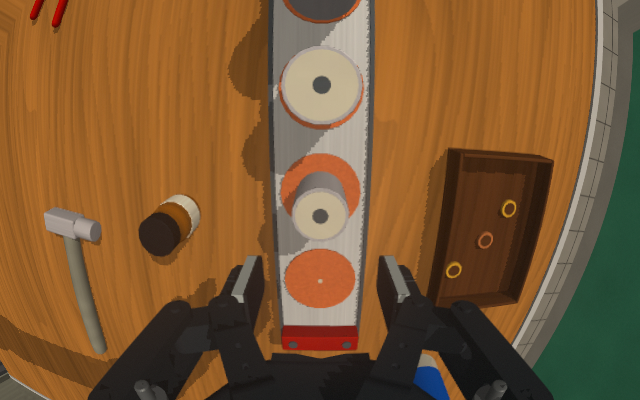

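Flask 2's dot is at (320,216), flask 3's at (321,85), and the last pad's at (320,281), next to the red stop.

```bash
python3 -c "
from h import *
c=get_calibration('wrist')
for u,v,z in((320,216,.073),(321,85,.083),(320,281,.018)):print(onz(c,u,v,z,True))"
python3 -m pendant '[[-0.7,-0.8,0,0,0.4],[-1.6,-1.8,0,0,0.4],[-2.5,-2.8,0,0,0.4],[-3.4,-3.8,0.1,0,0.4],[-4.1,-4.5,0.2,0,0.4]]';python3 -m pendant '[[-0.2,-0.3,0.1,0,0.4],[-0.2,-0.3,0.1,0,0.4],[-0.2,-0.3,0.1,0,0.4]]';python3 d.py f1 .015
python3 - <<'E'
from h import *
p=camera('wrist')[0];cv2.imwrite('pics/w9.png',p[:,:,::-1])
E
```

```text
[ 0.6274784  -0.09087805  0.073     ]
[0.61846779 0.00316483 0.083     ]
[ 0.6370413  -0.18465325  0.018     ]
clock: 18.1
position: [0.4644, -0.2755, 0.1371]
ee_rot: [0.67, 0.742, -0.001, -0.001]
ft_force: [0.9, -0.6, -0.2]
grip_width: 0.602
clock: 18.48
position: [0.457, -0.2818, 0.1342]
ee_rot: [0.669, 0.743, 0.0, -0.0]
ft_force: [0.2, 0.2, 0.0]
grip_width: 0.604
f1 units [-0.065 -0.057  2.981] turn 0.07166666666666667 t 18.475 [ 0.457  -0.2818  0.1342]
```

View pics/w9.png

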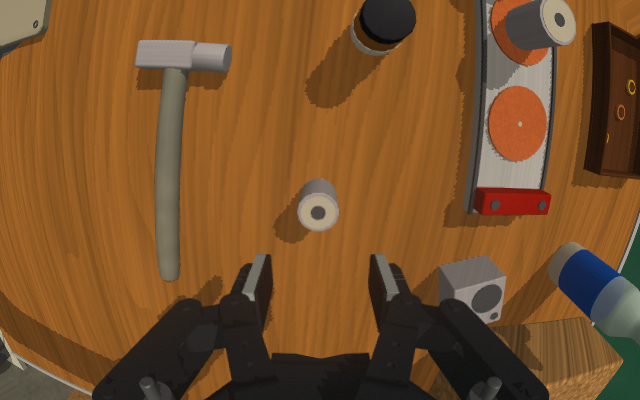

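Flask 1's dot is at (318,212), nicely between the fingers.

```bash
python3 -c "
from h import *
c=get_calibration('wrist');print(onz(c,318,212,.045,True))"
python3 -m pendant '[[-0.03,-0.05,0.7,0,0.4],[-0.03,-0.05,1.6,0,0.4],[-0.03,-0.05,2.5,0,0.4],[-0.03,-0.05,2.98,0,0.4],[-0.03,-0.05,2.98,0,0.4]]'; python3 d.py f1 .013
```

```text
[ 0.4544916  -0.28372321  0.045     ]
clock: 19.15
position: [0.4539, -0.2841, 0.0146]
ee_rot: [0.669, 0.743, -0.0, -0.001]
ft_force: [-0.3, 0.2, 0.8]
grip_width: 0.6
f1 units [-0.016  0.026  0.041] turn 0.05833333333333333 t 19.15 [ 0.4539 -0.2841  0.0146]
```

```bash
python3 -m pendant '[[0,0.02,0.03,0,0.75],[0,0.02,0.03,0,0.75],[0,0.02,0.03,0,0.75]]' 40; python3 -m pendant '[[0,0,-0.5,0,0.75],[0,0,-1.3,0,0.75],[0,0,-2,0,0.75],[0,0,-2,0,0.75]]';  python3 d.py p1 .1;python3 - <<'E'
from h import *
c=get_calibration('wrist');p,d=camera('wrist');cv2.imwrite('pics/w10.png',p[:,:,::-1])
E
```

```text
clock: 19.52
position: [0.456, -0.2851, 0.0156]
ee_rot: [0.67, 0.743, 0.001, 0.001]
ft_force: [-0.2, 0.4, 6.7]
grip_width: 0.389
clock: 20.02
position: [0.4561, -0.2853, 0.0964]
ee_rot: [0.67, 0.743, 0.001, 0.002]
ft_force: [0.2, 0.5, -1.9]
grip_width: 0.382
p1 units [ 1.992  4.792 -0.072] turn 0.04833333333333333 t 20.025 [ 0.4561 -0.2853  0.0964]
```

View pics/w10.png

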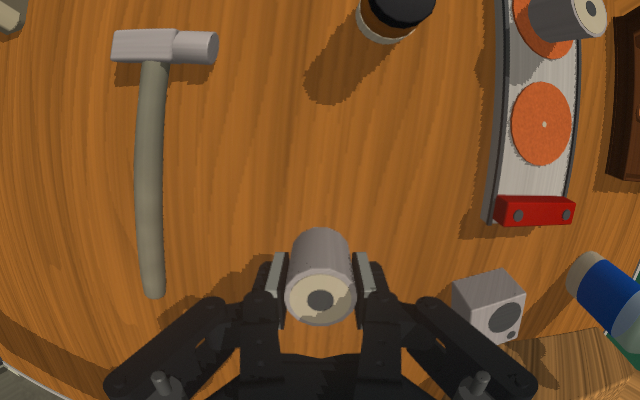

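Flask 1 is held with its dot at (320,299). I'll move it over the last pad.

```bash
python3 -c "
from h import *
c=get_calibration('wrist');o=manip.get_obs();print(o['position'],onz(c,320,299,o['position'][2]+.030,True))"
python3 -m pendant '[[0.3,0.7,0,0,0.75],[0.75,1.8,0,0,0.75],[1.25,3,0,0,0.75],[1.7,4.1,0,0,0.75],[1.99,4.75,0,0,0.75]]';python3 -m pendant '[[0,0,0,0,0.75],[0,0,0,0,0.75],[0,0,0,0,0.75]]';python3 d.py p1 .036
```

```text
[ 0.45538344 -0.28473506  0.09497818] [ 0.45400838 -0.28266198  0.12497818]
clock: 20.7
position: [0.6369, -0.1835, 0.0923]
ee_rot: [0.669, 0.743, -0.0, -0.001]
ft_force: [0.5, 0.8, -1.4]
grip_width: 0.386
clock: 21.08
position: [0.6346, -0.187, 0.094]
ee_rot: [0.67, 0.742, -0.0, -0.0]
ft_force: [-0.4, 0.6, -1.6]
grip_width: 0.389
p1 units [0.008 0.102 1.449] turn 0.03333333333333333 t 21.075 [ 0.6346 -0.187   0.094 ]
```

```bash
python3 -m pendant '[[-0.02,0.08,0.4,0,0.75],[-0.02,0.08,0.9,0,0.75],[-0.02,0.08,1.25,0,0.75],[-0.02,0.08,1.4,0,0.75],[-0.02,0.08,1.4,0,0.75]]';python3 -m pendant '[[0,0,0,0,0.75]]';python3 d.py p1 .034
```

```text
clock: 21.7
position: [0.6387, -0.1865, 0.0378]
ee_rot: [0.67, 0.743, -0.0, -0.0]
ft_force: [-0.4, 0.5, -0.9]
grip_width: 0.384
clock: 21.82
position: [0.6393, -0.1866, 0.0389]
ee_rot: [0.67, 0.742, 0.0, 0.0]
ft_force: [0.5, 0.8, -1.1]
grip_width: 0.387
p1 units [ 0.011 -0.018  0.121] turn 0.04833333333333333 t 21.825 [ 0.6393 -0.1866  0.0389]
```

```bash
python3 -m pendant '[[-0.01,-0.01,0.05,0,0.75],[-0.01,-0.01,0.1,0,0.75],[-0.01,-0.01,0.12,0,0.75],[-0.01,-0.01,0.12,0,0.75]]';python3 -m pendant '[[0,0,0.03,0,0.75],[0,0,0.04,0,0.75],[0,0,0.04,0,0.75]]';python3 d.py p1 .034
```

```text
clock: 22.32
position: [0.6386, -0.1869, 0.0337]
ee_rot: [0.67, 0.743, 0.0, -0.0]
ft_force: [-1.1, 0.3, 1.8]
grip_width: 0.383
clock: 22.7
position: [0.6387, -0.1869, 0.0336]
ee_rot: [0.67, 0.742, 0.0, -0.0]
ft_force: [-8.6, 3.1, 16.9]
grip_width: 0.385
p1 units [ 0.015  0.    -0.01 ] turn 0.04833333333333333 t 22.7 [ 0.6387 -0.1869  0.0336]
```

Touchdown. I'll release, rise well clear, and check all four.

```bash
python3 -m pendant '[[0,0,-0.04,0,0.6],[0,0,-0.04,0,0.4],[0,0,-0.04,0,0.4],[0,0,-0.04,0,0.4]]'; python3 -m pendant '[[0,0,-0.6,0,0.4],[0,0,-1.6,0,0.4],[0,0,-2.6,0,0.4],[0,0,-3.2,0,0.4],[0,0,-3.2,0,0.4]]'
python3 -m pendant '[[0,-1,-0.5,0,0.4],[0,-2.2,-1,0,0.4],[0,-3.4,-1,0,0.4],[0,-4,-1,0,0.4],[0,-4,-1,0,0.4]]'
python3 - <<'E'
from h import *
t=camera('top')[0];cv2.imwrite('pics/t9.png',cv2.resize(t[140:260,200:460][:,:,::-1],None,fx=3,fy=3,interpolation=cv2.INTER_CUBIC))
s=camera('scene')[0];cv2.imwrite('pics/s9.png',cv2.resize(s[80:340,210:480][:,:,::-1],None,fx=2.2,fy=2.2,interpolation=cv2.INTER_CUBIC))
E
```

```text
clock: 23.2
position: [0.6386, -0.1869, 0.0332]
ee_rot: [0.67, 0.743, -0.0, -0.0]
ft_force: [0.0, -0.4, 0.2]
grip_width: 0.6
clock: 23.82
position: [0.6396, -0.1873, 0.1635]
ee_rot: [0.67, 0.743, 0.001, 0.002]
ft_force: [0.2, 0.2, -0.2]
grip_width: 0.598
clock: 24.45
position: [0.4779, -0.2035, 0.2008]
ee_rot: [0.67, 0.742, 0.0, -0.001]
ft_force: [1.0, 1.1, -1.0]
grip_width: 0.596
```

View pics/t9.png

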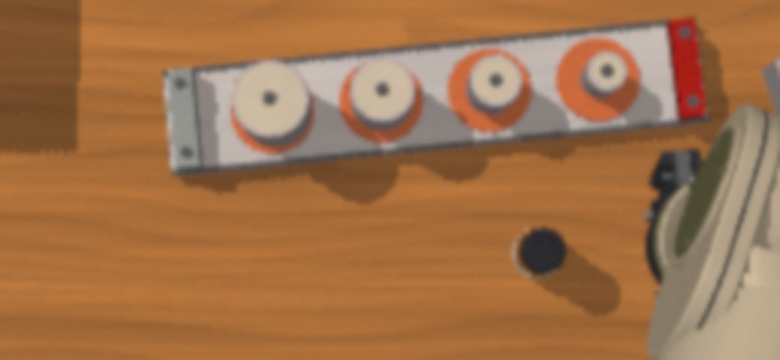

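View pics/s9.png

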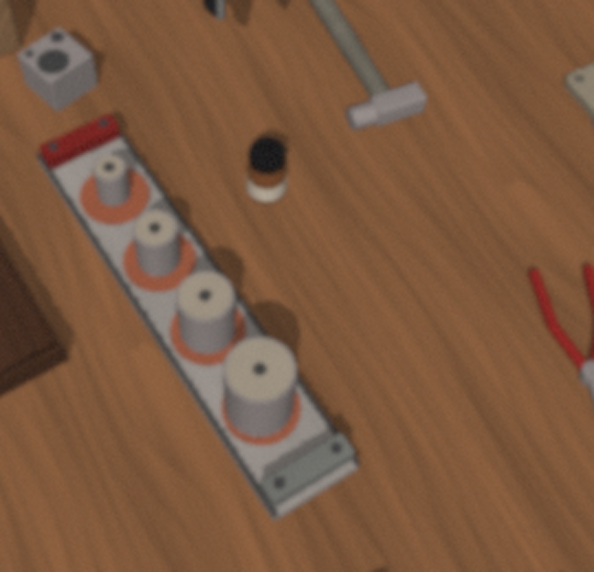

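The flasks stand in order of size, smallest next to the red stop, and the jar is unmoved at (541,251). In the top crop the dots are at (607,71), (496,80), (382,89) and (270,98). In the scene crop they are at (109,168), (154,228), (205,296) and (260,369).

```bash
python3 - <<'E'
from h import *
from d import P
t=get_calibration('top');s=get_calibration('scene');G=lambda x,k,o:(x+.5)/k-.5+o
for n,z,a,b in(('p1',.063,(607,71),(109,168)),('p2',.073,(496,80),(154,228)),('p3',.083,(382,89),(205,296)),('p4',.093,(270,98),(260,369))):
    for q in(onz(t,G(a[0],3,200),G(a[1],3,140),z),onz(s,G(b[0],2.2,210),G(b[1],2.2,80),z)): print(n,((q[:2]-P[n])*1000).round(1),'mm')
print(manip.get_obs()['ft_force'],abs(manip.get_obs()['joint_velocities']).max())
E
```

```text
p1 [-0.2 -1.1] mm
p1 [-0.1  0.6] mm
p2 [-0.1 -2.1] mm
p2 [ 0. -1.] mm
p3 [ 0.6 -1.3] mm
p3 [ 0.3 -0.1] mm
p4 [ 0.9 -4. ] mm
p4 [ 0.3 -2.8] mm
[ 0.52254118 -0.04825443  0.54251132] 0.019196308314081457
```

```bash
python3 -c "
from workcell import hand_in;print(hand_in())"
```

```text
the job is handed in; nothing more can be done
None
```

All four flasks stand upright on the rail in order of size, with the smallest on the pad next to the red stop, and I have handed the job in. I lowered each one until the wrist force showed it had touched its pad, then opened the jaws. It took about 25 s of the 96 s.

- **Placing:** in the last top and scene pictures the flask centres are about 1 to 4 mm from their pad centres, against a limit of 14 mm. The largest flask is the farthest off. The two cameras agree within 2 mm.
- **Jar and arm:** the amber jar is at the same pixel as at the start, and the arm is clear of everything.
- **Failures:** none of the checks failed. The hand-in reports no verdict.

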